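Set the stop pin and hold the derailleur cage arm wound against it

ROBOT

A 6-joint arm with a two-finger parallel gripper is mounted at the origin on a cart in front of the work surface, level with it; the furniture and walls round the work are solid. World frame = base frame: x ahead of the robot, y to its left, z up, the work surface at z = 0. Lengths are in m, angles in degrees, forces in N, time in s.
With the tool pointing down it reaches from about 0.3 to 0.75 m from the base axis. Payload 8.5 kg.
Tool frame: the origin (TCP) lies on the mounting face of the last link; the fingertips stand tip_extent ahead of it and the grasp point (between the pads) lies 155 mm ahead of it (tip_extent is the distance from the TCP to the fingertips, in m); z points along the fingers, y is the line along which they close (so a half turn about z gives the same grasp; the last joint's range is limited). The gripper opens to 85 mm and grips with 20 to 120 N. Pads are 22 mm wide; open, the fingers measure 114 mm over their backs; the gripper's body (76 mm by 85 mm) begins 54 mm behind the grasp point. The pads swing forward as they close: fully open they stand 13 mm farther back than shut.
Start: joints at [-76.564, 21.807, 74.336, -0, 83.858, -12.336], TCP at [0.239, -0.495, 0.405] pointing down, gripper open.
Joint ranges: [-178.18, 178.18], [-50.72, 133.34], [12.68, 142.11], [-81.47, 261.47], [9.98, 163.14], [-165.26, 165.26]. Speed limits (degrees/s): [136.94, 136.94, 180, 180, 180, 180].

INTERFACE

Orientations are given as a 3x3 rotation matrix whose columns are the frame's x, y, z axes.
In Python, from rig import observe, get_image, camera_params, close_job, tip_extent gives the robot as it stands.
- The arm moves only by the shell command python3 -m creep 'ROWS' [FORCE]. ROWS is JSON, a list of rows, each an object with "jaw": the gripper's target within -1 to 1 (shut at 1, half-way at 0, fully open at -1); "travel": the shift along the world's x, y, z in mm, a list of three; "roll": the turn about the world's z in rad. A call has 1 to 12 rows; each row is the pose to reach, as a shift and turn from the pose commanded when the call began; what a row does not reach only later rows make up. A row lasts 1/10 s, in which the tool goes at most 50 mm and 8.59 degrees, less where a joint would pass 70% of its speed; a pose out of reach is approached as far as the arm can. A call with a gripper value outside its range is refused whole. The fingers move at their own pace and stop on an object; FORCE is the grip in N (left out, the last holds). Time passes only in rows, so rows that repeat a pose let the fingers close. It gives the time, the measured TCP pose, the force, the opening and the grip force at its end, in the units of the state.
- observe(): the state, without advancing time (a new reading comes with each control period).
- get_image(name): name is "scene" or "top" or "wrist"; returns (picture, depth): 384x512x3 uint8, red, green, blue; 384x512 float32, m along the optical axis (not along the pixel's ray), 0 where there is no reading.
- camera_params(name): a dict with "mtx" (3x3 intrinsics, pixels), "extrinsics" (4x4, takes a point from camera to world coordinates). Camera axes: x right, y down, z forward; pixel columns grow to the right and rows downward; lengths in m; the calibration is good to about 2 mm. A picture is of the moment at which its call begins: read the wrist's pose just before it. camera_params takes no time and is no camera call; for the wrist camera it gives the pose at the moment of the call.
- close_job(): hands the job in; it is judged then, once.
The state is a dict: "time_s": time; "q": joint angles; "qvel": joint speeds; "joint_efforts": joint torques, N m; "position": TCP position; "tool_rot": TCP orientation; "ft_force": force on the tool from outside, world axes, zero at the start; "wrist_torque": the same for the moment, N m; "grip_width": finger opening in m; "gripper_force": force on a finger pad.
Only numpy, scipy, OpenCV 4.12 (cv2) and the standard library are available. Lean on these libraries where they do the work, as an engineer would, in place of code of your own. Each camera call takes 0.05 s, during which the arm holds its last target. There are 200 camera calls.

TASK

Take the red-capped stop pin out of the wooden rack, drop it end-down, fully home, into the bore of the blue stop block, and let go of it while the cage arm still rests back. Then swing the spring-loaded cage arm clockwise (seen from above) by its orange post until it presses against the pin, and finish while your fingers are still holding it there, motionless and without touching the pin. Leave the short black-capped pin in the rack and the whetstone, cup and gold-lidded jar where they are.

Things in the scene. Friction and masses are not known exactly. Their poses are not given: they have to be found in the camera images.
- stop_pin: Red-capped steel stop pin, 80 mm long, standing upright in one of the two rack bores. Origin: centre of its lower end; z runs up along the pin. Shank 10 mm diameter, 55 mm long with a chamfered foot; above it the red cap, 16 mm diameter and 25 mm tall (55 to 80 mm above the origin). Loose, about 50 g.
- short_pin: Black-capped pin, 70 mm long (shank 45 mm, cap 16 mm diameter, 25 mm tall), standing in the other rack bore; which bore holds which pin varies. Origin: centre of its lower end. Loose; leave it there.
- pin_rack: Light wooden block 60 x 110 x 28 mm, fixed to the bench; origin: centre of its underside. Two upright bores of 12 mm diameter, 22 mm deep, at y = -28 mm and y = +28 mm of its own frame.
- jig: Aluminium jig plate 200 x 180 x 10 mm fixed to the bench; origin: centre of its underside, z up. It carries the hanger bracket (at +x, up to 62 mm high), the pivot body, the cage arm and the stop block.
- cage_pivot (a point): Vertical hinge axis of the cage arm, at the arm's mid-height (53 mm above the bench), on the jig at x = +50 mm, y = 0 of the jig's frame. The arm is a straight bar from here to the post, 16 mm wide (8 mm each side of that line), 46 to 60 mm above the bench.
- post_grip (a point): Point on the axis of the upright orange post at the outer end of the cage arm, 110 mm from the hinge axis, 95 mm above the bench. The post is round, 14 mm diameter (about 15 mm over its black rubber rings), and stands free from 60 to 110 mm above the bench; below it is a toothed black wheel of 40 mm diameter.
- cage_arm (a joint): Cage arm angle, rad: 0 as it rests back under its spring, growing as it swings clockwise seen from above, to 1.9 if no pin stops it. Spring: 0.27 N m at 0 plus 0.45 N m per rad (about 2.5 N at the post at rest, 7 N at the stop); released, it swings back. It meets the seated pin at about 0.85 to 1.35, where the pin centre is 13 mm from the arm centre line.
- stop_block: Blue block 36 x 36 x 30 mm clamped on the jig plate beyond the sweep's start, to the robot's left of the arm; its place along its slot varies. Its underside, where its origin lies, is 10 mm and its top 40 mm above the bench.
- bore (a point): Centre of the mouth of the bore in the top of the stop block: upright bore of 12 mm diameter with a small chamfer, 28 mm deep. A pin fully home has its lower end 28 mm below this point and its cap from 27 to 52 mm above it; pushed sideways it leans about 0.1 rad in the bore, up to 0.2 if pushed hard.
- whetstone: Grey whetstone 40 x 120 x 22 mm lying left of the jig; bystander, leave it.
- cup: Small dark red cup, 52 mm diameter, 36 mm tall, on the bench near the chests; bystander, leave it.
- jar_gold: Small jar with a gold lid, 42 mm diameter, 46 mm tall, on the right; bystander, leave it.

How it is judged:
By the outcome, as a careful person would: the job done as asked, in the order asked, and still so for the second after the job is handed in, while the arm keeps its last pose, push and grip.
It also fails if it takes over 64 s, if anything falls off the work surface, if the arm or the gripper's body presses on something with over 40 N, if the wrist force passes 120 N, or if a joint passes its speed limit or range.

## Working session

There is one attempt and no reset: what is moved stays moved. The work goes in short steps, Python scripts to look and compute and a shell command to move; the robot and the scene stay as the last step left them, time stands still between calls to the robot, and variables do not carry over. Pictures are saved under pics/ and viewed, at most 10 in all, crops included, and the job is handed in when it is done.

```bash
mkdir -p pics; ls
python3 - <<'E'
from rig import *
import cv2,numpy as np
print(observe(),tip_extent)
for n in("scene","top"):
    p,d=get_image(n); cv2.imwrite(f"pics/{n}0.png",p[...,::-1]); np.savez(f"{n}0.npz",p=p,d=d,**camera_params(n))
    print(n,camera_params(n)["extrinsics"].round(3).tolist())
a=cv2.imread("pics/scene0.png");b=cv2.imread("pics/top0.png")
E
```

```text
pics
{'time_s': 0.0, 'q': array([-7.65664039e+01,  2.18411832e+01,  7.43862254e+01,  8.02379978e-04,
        8.38613180e+01, -1.23347835e+01]), 'qvel': array([ 0.04596266, -0.04509794, -0.13103437, -0.05188485,  0.03575487,
        0.0426722 ]), 'joint_efforts': array([ 8.16043976e-04, -4.48460162e+01, -2.31278050e+01, -1.37862785e-04,
        4.76695859e-03, -1.68011132e-05]), 'position': array([ 0.23909859, -0.49525007,  0.40410112]), 'tool_rot': array([[ 9.00559544e-01,  4.34732547e-01, -3.46218303e-04],
       [ 4.34732548e-01, -9.00558345e-01,  1.50943613e-03],
       [ 3.44411230e-04, -1.50984948e-03, -9.99998801e-01]]), 'ft_force': array([-0.42554157,  0.28436712,  0.58220661]), 'wrist_torque': array([ 0.00049788,  0.03561576, -0.01322643]), 'gripper_force': 0.0, 'grip_width': 0.08544833728523224} 0.1734
scene [[0.576, -0.415, 0.705, -0.386], [-0.817, -0.289, 0.498, -0.777], [-0.003, -0.863, -0.505, 0.729], [0.0, 0.0, 0.0, 1.0]]
top [[-0.012, -0.998, 0.054, 0.469], [-1.0, 0.012, -0.002, -0.106], [0.001, -0.054, -0.999, 1.242], [0.0, 0.0, 0.0, 1.0]]
```

View pics/top0.png

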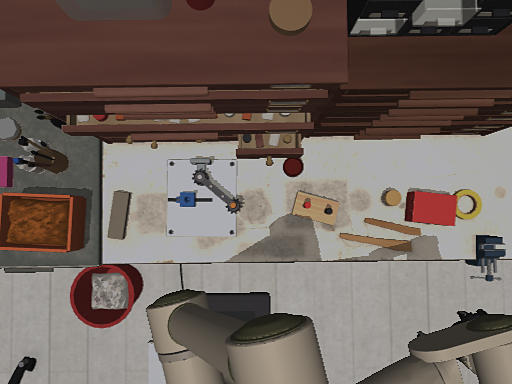

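View pics/scene0.png

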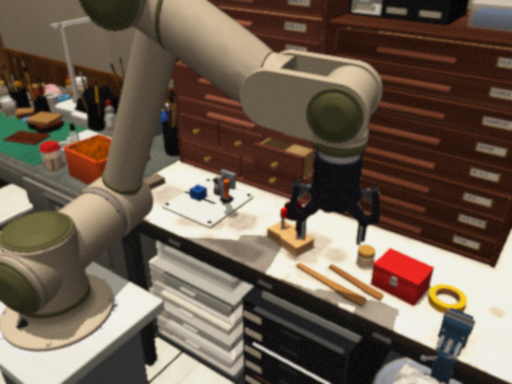

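The top view shows the red cap at about (307,203), black cap at (328,210), post at (235,205), blue block at (187,199) and pivot at (200,178). Next I cast rays through these at their known heights.

```bash
cat > h.py <<'E'
import numpy as np,cv2
def ray(c,uv,z):
    T=c["extrinsics"];d=T[:3,:3]@np.linalg.solve(c["mtx"],[uv[0],uv[1],1.]);o=T[:3,3]
    return o+d*(z-o[2])/d[2]
def blobs(p,lo,hi,roi=None,amin=8):
    h=cv2.cvtColor(np.ascontiguousarray(p),cv2.COLOR_RGB2HSV);m=cv2.inRange(h,np.array(lo),np.array(hi))
    if roi: k=np.zeros_like(m);k[roi[1]:roi[3],roi[0]:roi[2]]=255;m&=k
    n,_,s,c=cv2.connectedComponentsWithStats(m)
    return m,[(c[i].round(1).tolist(),s[i].tolist()) for i in range(1,n) if s[i][4]>=amin]
E
python3 - <<'E'
from h import *
f=np.load("top0.npz");p,d=f["p"],f["d"]
print(f["mtx"].tolist())
def show(n,z,*a):
    m,b=blobs(p,*a)
    for c,s in b: print(n,c,s,ray(f,c,z).round(4), d[int(c[1]),int(c[0])])
show("red",.086,(0,150,80),(6,255,255),(290,190,345,225))
show("red2",.086,(174,150,80),(180,255,255),(290,190,345,225))
show("black",.076,(0,0,0),(180,255,60),(290,190,345,225))
show("block",.04,(100,120,60),(130,255,255),(165,180,215,220))
show("post",.11,(5,150,120),(20,255,255),(215,190,250,220))
show("rack",.028,(8,40,120),(25,160,255),(285,180,350,235),50)
h=cv2.cvtColor(p,cv2.COLOR_RGB2HSV)
for n,u,v in [("pivot",200,178),("plateUL",167,159),("UR",238,159),("LL",166,236),("LR",236,237)]: print(n,h[v,u],ray(f,(u,v),.06 if n=="pivot" else .01).round(4),d[v,u])
cv2.imwrite("pics/topc.png",cv2.resize(p[150:250,150:350,::-1],(800,400),interpolation=cv2.INTER_CUBIC))
# heights of furniture behind
T=f["extrinsics"];v,u=np.mgrid[0:384,0:512];P=np.stack([(u-f["mtx"][0,2])/f["mtx"][0,0]*d,(v-f["mtx"][1,2])/f["mtx"][1,1]*d,d,np.ones_like(d)],-1)@T.T
for r in (115,125,135,145,155,165): print(r,[P[r,c,[0,1,2]].round(2).tolist() for c in (170,200,235,260,290)])
E
```

```text
[[478.15521748935737, 0.0, 250.23278709589187], [0.0, 478.15521748935737, 189.45103719290034], [0.0, 0.0, 1.0]]
red [307.1, 204.5] [304, 202, 7, 6, 35] [ 0.4934 -0.2457  0.086 ] 1.1550845
black [328.0, 210.5] [325, 208, 7, 6, 38] [ 0.4784 -0.2975  0.076 ] 1.164118
block [186.5, 199.3] [176, 192, 19, 15, 218] [0.511  0.0517 0.04  ] 1.234044
post [232.7, 205.0] [230, 203, 6, 5, 24] [ 0.4938 -0.0667  0.11  ] 1.1304466
rack [316.9, 209.7] [291, 192, 49, 40, 962] [ 0.4811 -0.2773  0.028 ] 1.2155856
pivot [  3  17 166] [0.5627 0.0154 0.06  ] 1.1845082
plateUL [120   5 166] [0.6169 0.1056 0.01  ] 1.249303
UR [ 40   8 193] [ 0.6148 -0.0781  0.01  ] 1.2480717
LL [ 30  12 169] [0.4184 0.1087 0.01  ] 1.2406642
LR [ 25  28 175] [ 0.4137 -0.0709  0.01  ] 1.241634
115 [[0.65, 0.04, 0.37], [0.65, -0.02, 0.37], [0.67, -0.08, 0.3], [0.67, -0.13, 0.3], [0.67, -0.19, 0.3]]
125 [[0.64, 0.04, 0.35], [0.64, -0.01, 0.34], [0.64, -0.08, 0.34], [0.64, -0.13, 0.34], [0.64, -0.19, 0.34]]
135 [[0.63, 0.05, 0.32], [0.63, -0.01, 0.32], [0.66, -0.07, 0.1], [0.66, -0.13, 0.12], [0.66, -0.2, 0.12]]
145 [[0.65, 0.1, -0.0], [0.65, 0.02, -0.0], [0.65, -0.07, -0.0], [0.64, -0.13, 0.12], [0.64, -0.21, 0.1]]
155 [[0.63, 0.1, 0.0], [0.63, 0.02, 0.01], [0.63, -0.07, 0.0], [0.61, -0.13, 0.15], [0.61, -0.2, 0.15]]
165 [[0.6, 0.1, 0.02], [0.6, 0.02, 0.04], [0.6, -0.07, 0.01], [0.6, -0.14, 0.0], [0.6, -0.21, 0.01]]
```

View pics/topc.png

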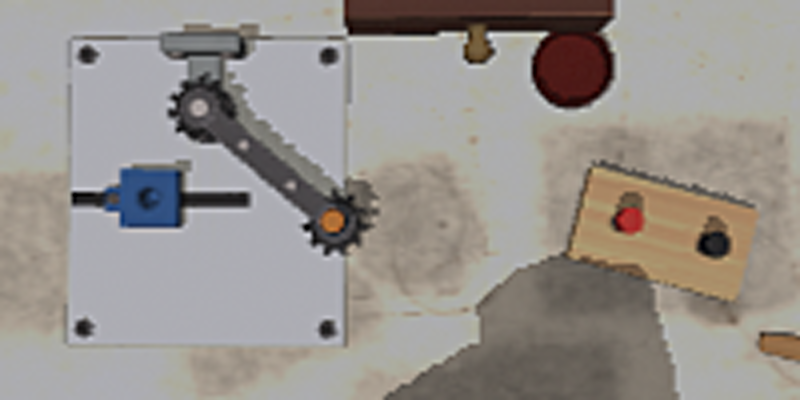

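The close-up shows the bore at full-frame (187.5,199.3), pivot (199.8,176.8), and the arm at rest with its post to the right. I'll move above the red pin, with the closing axis across the rack.

```bash
python3 -m creep '[{"jaw":0,"travel":[254,249,-74],"roll":0.84},{"jaw":0,"travel":[254,249,-74],"roll":0.84},{"jaw":0,"travel":[254,249,-74],"roll":0.84},{"jaw":0,"travel":[254,249,-74],"roll":0.84},{"jaw":0,"travel":[254,249,-74],"roll":0.84},{"jaw":0,"travel":[254,249,-74],"roll":0.84},{"jaw":0,"travel":[254,249,-74],"roll":0.84},{"jaw":0,"travel":[254,249,-74],"roll":0.84},{"jaw":0,"travel":[254,249,-74],"roll":0.84},{"jaw":0,"travel":[254,249,-74],"roll":0.84},{"jaw":0,"travel":[254,249,-74],"roll":0.84},{"jaw":0,"travel":[254,249,-74],"roll":0.84}]' 40
python3 - <<'E'
from rig import *
from h import *
o=observe();print(o["q"].round(1),o["position"].round(4),o["tool_rot"].round(3).tolist(),o["grip_width"])
c=camera_params("wrist");p,d=get_image("wrist");cv2.imwrite("pics/w1.png",p[...,::-1]);np.savez("w1.npz",p=p,d=d,**c)
print(c["extrinsics"].round(3).tolist())
for lo,hi in(((0,150,80),(6,255,255)),((174,150,80),(180,255,255))):
    for q,s in blobs(p,lo,hi,None,60)[1]: print(q,s,ray(c,q,.086).round(4))
E
```

```text
time_s: 1.3
position: [0.4924, -0.2474, 0.3311]
tool_rot: [[0.279, 0.96, 0.0], [0.96, -0.279, -0.0], [-0.0, 0.0, -1.0]]
ft_force: [0.0, -0.0, 0.8]
grip_width: 0.0428
gripper_force: 0.0
[-39.   25.6  81.1  -0.   73.3 -22.8] [ 0.4924 -0.2474  0.3311] [[0.279, 0.96, 0.0], [0.96, -0.279, -0.0], [-0.0, 0.0, -1.0]] 0.04276233513106254
[[0.96, -0.268, -0.082, 0.512], [-0.281, -0.918, -0.279, -0.177], [-0.0, 0.291, -0.957, 0.301], [0.0, 0.0, 0.0, 1.0]]
[358.5, 115.8] [337, 96, 42, 38, 1240] [ 0.5744 -0.2055  0.086 ]
[261.8, 198.3] [252, 185, 21, 26, 395] [ 0.4933 -0.2444  0.086 ]
```

View pics/w1.png

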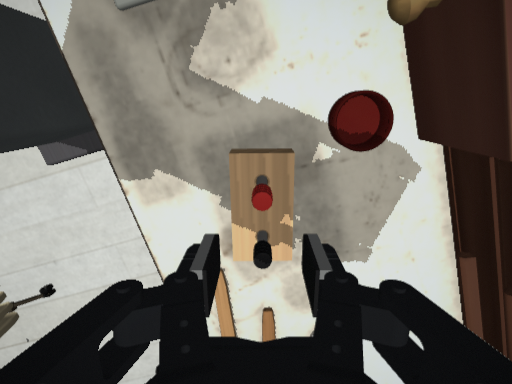

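The wrist view shows the red cap's top disc at (262,201), centred between the fingers, with the black cap at (262,252) clear of them. I'll descend and grip.

```bash
python3 -m creep '[{"jaw":0,"travel":[0,0,-40],"roll":0},{"jaw":0,"travel":[0,0,-75],"roll":0},{"jaw":0,"travel":[0,0,-101],"roll":0},{"jaw":0,"travel":[0,0,-101],"roll":0},{"jaw":1,"travel":[0,0,-101],"roll":0},{"jaw":1,"travel":[0,0,-101],"roll":0},{"jaw":1,"travel":[0,0,-101],"roll":0},{"jaw":1,"travel":[0,0,-101],"roll":0},{"jaw":1,"travel":[0,0,-101],"roll":0},{"jaw":1,"travel":[0,0,-101],"roll":0},{"jaw":1,"travel":[0,0,-101],"roll":0},{"jaw":1,"travel":[0,0,-101],"roll":0}]' 40
```

```text
time_s: 2.55
position: [0.4934, -0.2465, 0.2313]
tool_rot: [[0.277, 0.961, 0.002], [0.961, -0.277, -0.002], [-0.001, 0.003, -1.0]]
ft_force: [-2.0, 0.3, 6.7]
grip_width: 0.0144
gripper_force: 39.3
```

```bash
python3 -m creep '[{"jaw":1,"travel":[0,0,10],"roll":0},{"jaw":1,"travel":[0,0,30],"roll":0},{"jaw":1,"travel":[0,0,60],"roll":0},{"jaw":1,"travel":[0,0,100],"roll":0},{"jaw":1,"travel":[0,0,150],"roll":0},{"jaw":1,"travel":[0,0,150],"roll":0},{"jaw":1,"travel":[0,0,150],"roll":0}]'
python3 -m creep '[{"jaw":1,"travel":[3,40,0],"roll":0},{"jaw":1,"travel":[6,80,0],"roll":0},{"jaw":1,"travel":[9,120,0],"roll":0},{"jaw":1,"travel":[12,160,0],"roll":0},{"jaw":1,"travel":[14,200,0],"roll":0},{"jaw":1,"travel":[16,240,0],"roll":0},{"jaw":1,"travel":[18,275,0],"roll":0},{"jaw":1,"travel":[18,295,0],"roll":0},{"jaw":1,"travel":[18,295,0],"roll":0},{"jaw":1,"travel":[18,295,0],"roll":0},{"jaw":1,"travel":[18,295,0],"roll":0},{"jaw":1,"travel":[18,295,0],"roll":0}]'
python3 - <<'E'
from rig import *
from h import *
o=observe();print(o["q"].round(1),o["position"].round(4),o["ft_force"])
c=camera_params("wrist");p,d=get_image("wrist");cv2.imwrite("pics/w2.png",p[...,::-1]);np.savez("w2.npz",p=p,d=d,**c)
m,b=blobs(p,(100,120,40),(130,255,255),None,60)
for q,s in b: print(q,s,ray(c,q,.04).round(4))
E
```

```text
time_s: 3.25
position: [0.4928, -0.246, 0.381]
tool_rot: [[0.277, 0.961, 0.002], [0.961, -0.277, -0.001], [-0.001, 0.002, -1.0]]
ft_force: [0.4, -1.1, -0.9]
grip_width: 0.0147
gripper_force: 39.2
time_s: 4.45
position: [0.5112, 0.0478, 0.3794]
tool_rot: [[0.279, 0.96, -0.001], [0.96, -0.279, 0.0], [-0.0, -0.001, -1.0]]
ft_force: [0.0, -0.1, 0.3]
grip_width: 0.0148
gripper_force: 39.2
[-7.9 19.4 82.6 -0.  78.1  8.3] [0.5112 0.0478 0.3794] [ 0.03339062 -0.05913802  0.27659993]
[260.0, 165.7] [241, 138, 40, 52, 1328] [0.5116 0.056  0.04  ]
```

View pics/w2.png

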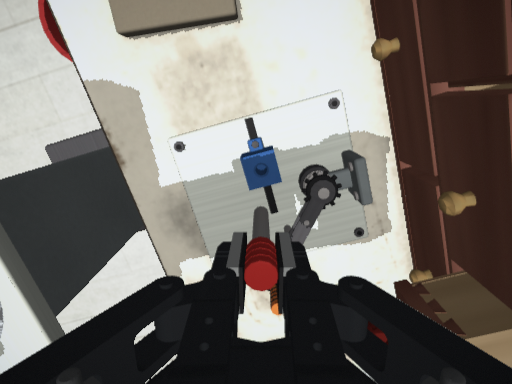

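The wrist view shows the bore near (261,169) and the foot of the held pin near (261,210). I'll zoom in to locate both.

Run:
```python
from h import *
f=np.load("w2.npz");p=f["p"]
cv2.imwrite("pics/w2c.png",cv2.resize(p[130:250,220:300,::-1],(400,600),interpolation=cv2.INTER_CUBIC))
for uv,z in(((261.5,169.5),.04),((261,209),.156),((261,213),.156)): print(uv,ray(f,uv,z).round(4))
h=cv2.cvtColor(p,cv2.COLOR_RGB2HSV)
print(h[158:182,262,2],h[169,250:274,2])
for r in (215,220,225): print(r,p[r,248:274].mean(1).astype(int))
```

```text
(261.5, 169.5) [0.512  0.0517 0.04  ]
(261, 209) [0.5111 0.0504 0.156 ]
(261, 213) [0.5103 0.0476 0.156 ]
[111 111 111 110 106  90  96 107 110 110 109  93  68  56  56  56  56  82
  93 101 107 108 108 109] [109 108 108 104  91  76  59  61  79  86 100 101  93  93  69  53  52  80
  91 107 108 109 109 109]
215 [160 159 159 158 158 122  68  59  59  61  62  63  65  65  64  65  65  64
  64  64 110 161 167 166 165 165]
220 [166 167 166 165 165  98  62  59  60  62  63  63  64  65  65  66  65  64
  64  63  83 153 159 158 158 159]
225 [160 161 160 159 160  78  59  60  60  62  62  64  66  65  67  64  66  64
  64  64  62 153 161 161 161 161]
```

View pics/w2c.png

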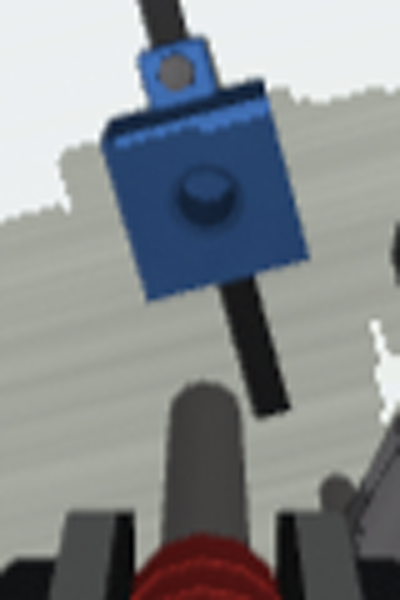

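```bash
python3 -m creep '[{"jaw":1,"travel":[1,3,-40],"roll":0},{"jaw":1,"travel":[1,3,-80],"roll":0},{"jaw":1,"travel":[1,3,-100],"roll":0},{"jaw":1,"travel":[1,3,-100],"roll":0},{"jaw":1,"travel":[1,3,-100],"roll":0},{"jaw":1,"travel":[1,3,-100],"roll":0}]'
python3 - <<'E'
from rig import *
from h import *
o=observe();print(o["position"].round(4),o["ft_force"])
c=camera_params("wrist");p,d=get_image("wrist");np.savez("w3.npz",p=p,d=d,**c)
q,_=get_image("scene");
m,b=blobs(p,(100,120,40),(130,255,255),None,60)
for e,s in b: print(e,s,ray(c,e,.04).round(4))
a=cv2.resize(p[130:250,210:310,::-1],(500,600),interpolation=cv2.INTER_CUBIC)
cv2.imwrite("pics/w3.png",a)
E
```

```text
time_s: 5.1
position: [0.5125, 0.0515, 0.2812]
tool_rot: [[0.278, 0.961, 0.003], [0.961, -0.278, -0.0], [0.0, 0.003, -1.0]]
ft_force: [-0.5, -0.4, -0.9]
grip_width: 0.0147
gripper_force: 39.2
[0.5125 0.0515 0.2812] [-0.45687882 -0.37687758 -0.86113514]
[257.8, 194.7] [230, 157, 59, 76, 2452] [0.5122 0.0591 0.04  ]
```

View pics/w3.png

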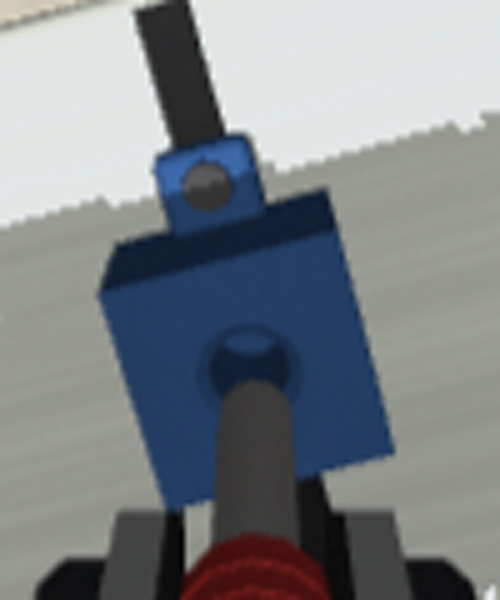

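Run:
```python
from h import *
f=np.load("w3.npz")
for uv,z in(((259.8,204.4),.04),((261,212.2),.056),((261,211),.056)): print(uv,ray(f,uv,z).round(4))
```

```text
(259.8, 204.4) [0.5115 0.0515 0.04  ]
(261, 212.2) [0.5123 0.0511 0.056 ]
(261, 211) [0.5126 0.052  0.056 ]
```

```bash
python3 -m creep '[{"jaw":1,"travel":[-1,0,-4],"roll":0},{"jaw":1,"travel":[-1,0,-10],"roll":0},{"jaw":1,"travel":[-1,0,-15],"roll":0},{"jaw":1,"travel":[-1,0,-20],"roll":0},{"jaw":1,"travel":[-1,0,-24],"roll":0},{"jaw":1,"travel":[-1,0,-24],"roll":0},{"jaw":1,"travel":[-1,0,-24],"roll":0}]'
```

```text
time_s: 5.9
position: [0.5112, 0.0517, 0.2556]
tool_rot: [[0.277, 0.961, -0.0], [0.961, -0.277, -0.0], [-0.0, -0.0, -1.0]]
ft_force: [1.5, 0.7, -1.8]
grip_width: 0.0148
gripper_force: 39.1
```

```bash
python3 -m creep '[{"jaw":1,"travel":[0,0,-5],"roll":0},{"jaw":1,"travel":[0,0,-10],"roll":0},{"jaw":1,"travel":[0,0,-14],"roll":0},{"jaw":1,"travel":[0,0,-17],"roll":0},{"jaw":1,"travel":[0,0,-19],"roll":0},{"jaw":1,"travel":[0,0,-19],"roll":0},{"jaw":1,"travel":[0,0,-19],"roll":0}]'
```

```text
time_s: 6.6
position: [0.5113, 0.0517, 0.2374]
tool_rot: [[0.277, 0.961, 0.001], [0.961, -0.277, -0.0], [0.0, 0.001, -1.0]]
ft_force: [-0.5, -0.3, 7.9]
grip_width: 0.0147
gripper_force: 39.9
```

It has bottomed out with light contact, so I'll release, rise clear and check.

```bash
python3 -m creep '[{"jaw":0,"travel":[0,0,0],"roll":0},{"jaw":0,"travel":[0,0,0],"roll":0},{"jaw":0,"travel":[0,0,0],"roll":0},{"jaw":0,"travel":[0,0,0],"roll":0},{"jaw":0,"travel":[0,0,20],"roll":0},{"jaw":0,"travel":[0,0,60],"roll":0},{"jaw":0,"travel":[0,0,110],"roll":0},{"jaw":0,"travel":[0,-40,130],"roll":0},{"jaw":0,"travel":[0,-80,130],"roll":0},{"jaw":0,"travel":[0,-80,130],"roll":0},{"jaw":0,"travel":[0,-80,130],"roll":0}]'
python3 - <<'E'
from rig import *
from h import *
o=observe();print(o["q"].round(1),o["position"].round(4),o["tool_rot"].round(3).tolist())
c=camera_params("wrist");p,d=get_image("wrist");cv2.imwrite("pics/w4.png",p[...,::-1]);np.savez("w4.npz",p=p,d=d,**c)
T=c["extrinsics"];K=c["mtx"]
for lo,hi in(((174,120,50),(180,255,255)),((0,120,50),(4,255,255)),((5,150,80),(20,255,255))):
    for e,s in blobs(p,lo,hi,None,40)[1]:
        z=d[int(e[1]),int(e[0])];P=T@np.r_[np.linalg.solve(K,[e[0]*z,e[1]*z,z]),1];print(e,s,P[:3].round(4))
E
```

```text
time_s: 7.7
position: [0.511, -0.0287, 0.3665]
tool_rot: [[0.279, 0.96, -0.001], [0.96, -0.279, 0.001], [0.0, -0.001, -1.0]]
ft_force: [-0.2, -0.4, 0.3]
grip_width: 0.0429
gripper_force: 0.0
[-16.5  19.9  84.1   0.   76.1  -0.3] [ 0.511  -0.0287  0.3665] [[0.279, 0.96, -0.001], [0.96, -0.279, 0.001], [0.0, -0.001, -1.0]]
[37.7, 8.1] [28, 0, 20, 22, 158] [ 0.1043  0.3738 -0.4305]
[233.6, 95.4] [224, 86, 20, 20, 316] [0.5116 0.0515 0.094 ]
[256.1, 219.8] [250, 217, 13, 8, 64] [ 0.4961 -0.0602  0.072 ]
[255.0, 242.9] [248, 235, 15, 17, 202] [ 0.4944 -0.0647  0.1105]
```

View pics/w4.png

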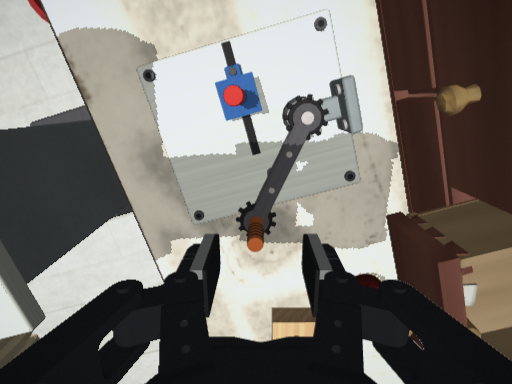

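The pin stands in the bore with its cap top at (234,95), which measures z≈0.093, so it is fully home. The arm is still back, with the post top at (255,243) and pivot at (308,118). Next I compute the swing geometry.

Run:
```python
from h import *
f=np.load("w4.npz")
P=ray(f,(308,118),.062)[:2];Q=ray(f,(255,243),.11)[:2];B=ray(f,(233.6,95.4),.092)[:2]
print(P,Q,B,np.linalg.norm(Q-P))
a0=np.arctan2(*(Q-P)[::-1]);v=B-P;r=np.linalg.norm(v);b=np.arctan2(v[1],v[0])
th=(a0-b)%(2*np.pi)-np.arcsin(.013/r);print("rest deg",np.degrees(a0),"stop th",th)
for t in list(np.arange(0,1.01,.1)*round(th,2))+[th+.03,th+.08]:
    e=P+.11*np.array([np.cos(a0-t),np.sin(a0-t)]);print(round(t,3),((e-Q)*1000).round(0),e.round(3))
```

```text
[0.56655093 0.01613623] [ 0.49431741 -0.0650018 ] [0.51145209 0.05162615] 0.10863269228085719
rest deg -131.67722676623737 stop th 1.2159394712489267
0.0 [-1. -1.] [ 0.493 -0.066]
0.122 [-10.   8.] [ 0.484 -0.057]
0.244 [-19.  19.] [ 0.476 -0.046]
0.366 [-25.  31.] [ 0.469 -0.034]
0.488 [-31.  43.] [ 0.463 -0.022]
0.61 [-35.  56.] [ 0.46  -0.009]
0.732 [-37.  69.] [0.457 0.004]
0.854 [-38.  82.] [0.457 0.017]
0.976 [-37.  96.] [0.458 0.031]
1.098 [-34. 109.] [0.46  0.044]
1.22 [-30. 122.] [0.464 0.057]
1.246 [-29. 124.] [0.465 0.059]
1.296 [-27. 129.] [0.468 0.064]
```

```bash
python3 -m creep '[{"jaw":0,"travel":[-17,-37,0],"roll":-0.15},{"jaw":0,"travel":[-17,-37,0],"roll":-0.3},{"jaw":0,"travel":[-17,-37,0],"roll":-0.445},{"jaw":0,"travel":[-17,-37,-40],"roll":-0.445},{"jaw":0,"travel":[-17,-37,-80],"roll":-0.445},{"jaw":0,"travel":[-17,-37,-116],"roll":-0.445},{"jaw":0,"travel":[-17,-37,-116],"roll":-0.445},{"jaw":0,"travel":[-17,-37,-116],"roll":-0.445},{"jaw":0,"travel":[-17,-37,-116],"roll":-0.445}]'
python3 -m creep '[{"jaw":1,"travel":[0,0,0],"roll":0},{"jaw":1,"travel":[0,0,0],"roll":0},{"jaw":1,"travel":[0,0,0],"roll":0},{"jaw":1,"travel":[0,0,0],"roll":0},{"jaw":1,"travel":[0,0,0],"roll":0},{"jaw":1,"travel":[0,0,0],"roll":0},{"jaw":1,"travel":[0,0,0],"roll":0},{"jaw":1,"travel":[0,0,0],"roll":0}]' 40
```

```text
time_s: 8.65
position: [0.4946, -0.065, 0.2525]
tool_rot: [[0.663, 0.748, 0.003], [0.748, -0.663, -0.001], [0.001, 0.003, -1.0]]
ft_force: [0.2, -0.2, 1.1]
grip_width: 0.0431
gripper_force: 0.0
time_s: 9.45
position: [0.4945, -0.0656, 0.2519]
tool_rot: [[0.664, 0.748, 0.003], [0.748, -0.664, -0.001], [0.001, 0.003, -1.0]]
ft_force: [0.3, -1.3, 7.3]
grip_width: 0.0129
gripper_force: 39.2
```

Now the first half of the swing, along the arc.

```bash
python3 -m creep '[{"jaw":1,"travel":[-5,4,0],"roll":-0.06},{"jaw":1,"travel":[-9,9,0],"roll":-0.12},{"jaw":1,"travel":[-14,14,0],"roll":-0.18},{"jaw":1,"travel":[-18,20,0],"roll":-0.24},{"jaw":1,"travel":[-21,26,0],"roll":-0.3},{"jaw":1,"travel":[-24,32,0],"roll":-0.37},{"jaw":1,"travel":[-27,38,0],"roll":-0.43},{"jaw":1,"travel":[-30,44,0],"roll":-0.49},{"jaw":1,"travel":[-32,50,0],"roll":-0.55},{"jaw":1,"travel":[-34,57,0],"roll":-0.61},{"jaw":1,"travel":[-35,63,0],"roll":-0.67},{"jaw":1,"travel":[-36,70,0],"roll":-0.73}]'
```

```text
time_s: 10.65
position: [0.4579, 0.0043, 0.2519]
tool_rot: [[0.994, 0.112, 0.0], [0.112, -0.994, -0.002], [0.0, 0.002, -1.0]]
ft_force: [-5.4, -7.4, 12.3]
grip_width: 0.013
gripper_force: 39.8
```

```bash
python3 -m creep '[{"jaw":1,"travel":[0,6,0],"roll":-0.06},{"jaw":1,"travel":[-1,13,0],"roll":-0.12},{"jaw":1,"travel":[-1,20,0],"roll":-0.18},{"jaw":1,"travel":[0,27,0],"roll":-0.24},{"jaw":1,"travel":[1,33,0],"roll":-0.3},{"jaw":1,"travel":[3,40,0],"roll":-0.37},{"jaw":1,"travel":[4,43,0],"roll":-0.4},{"jaw":1,"travel":[4,43,0],"roll":-0.4},{"jaw":1,"travel":[4,43,0],"roll":-0.4},{"jaw":1,"travel":[4,43,0],"roll":-0.4}]'
```

```text
time_s: 11.65
position: [0.4615, 0.0474, 0.2518]
tool_rot: [[0.96, -0.281, -0.001], [-0.281, -0.96, -0.001], [-0.001, 0.002, -1.0]]
ft_force: [-7.2, -4.3, 15.4]
grip_width: 0.0126
gripper_force: 40.1
```

```bash
python3 -m creep '[{"jaw":1,"travel":[0,3,0],"roll":-0.03},{"jaw":1,"travel":[0,3,0],"roll":-0.03},{"jaw":1,"travel":[0,3,0],"roll":-0.03}]'
python3 -m creep '[{"jaw":1,"travel":[1,3,0],"roll":-0.03},{"jaw":1,"travel":[1,3,0],"roll":-0.03},{"jaw":1,"travel":[1,3,0],"roll":-0.03}]'
python3 -m creep '[{"jaw":1,"travel":[1,3,0],"roll":-0.03},{"jaw":1,"travel":[1,3,0],"roll":-0.03},{"jaw":1,"travel":[1,3,0],"roll":-0.03}]'
```

```text
time_s: 11.95
position: [0.462, 0.0503, 0.2518]
tool_rot: [[0.951, -0.31, 0.001], [-0.31, -0.951, -0.002], [0.001, 0.001, -1.0]]
ft_force: [-5.5, -5.7, 12.9]
grip_width: 0.0131
gripper_force: 39.8
time_s: 12.25
position: [0.463, 0.0533, 0.2518]
tool_rot: [[0.941, -0.338, 0.001], [-0.338, -0.941, -0.002], [0.001, 0.001, -1.0]]
ft_force: [-3.7, -5.8, 12.1]
grip_width: 0.0128
gripper_force: 39.8
time_s: 12.55
position: [0.4641, 0.0563, 0.2519]
tool_rot: [[0.931, -0.366, 0.001], [-0.366, -0.931, -0.002], [0.002, 0.001, -1.0]]
ft_force: [-3.7, -6.3, 12.4]
grip_width: 0.0131
gripper_force: 39.7
```

```bash
python3 -m creep '[{"jaw":1,"travel":[1,2,0],"roll":-0.02},{"jaw":1,"travel":[1,2,0],"roll":-0.02},{"jaw":1,"travel":[1,2,0],"roll":-0.02}]'
python3 -m creep '[{"jaw":1,"travel":[0.5,2,0],"roll":-0.02},{"jaw":1,"travel":[0.5,2,0],"roll":-0.02},{"jaw":1,"travel":[0.5,2,0],"roll":-0.02}]'
python3 - <<'E'
from rig import *
from h import *
c=camera_params("wrist");p,d=get_image("wrist");np.savez("w5.npz",p=p,d=d,**c)
cv2.imwrite("pics/w5.png",p[...,::-1])
E
```

```text
time_s: 12.85
position: [0.4649, 0.0583, 0.2518]
tool_rot: [[0.923, -0.385, 0.0], [-0.385, -0.923, -0.002], [0.001, 0.001, -1.0]]
ft_force: [-4.0, -5.5, 12.6]
grip_width: 0.0128
gripper_force: 39.8
time_s: 13.15
position: [0.4656, 0.0601, 0.2519]
tool_rot: [[0.915, -0.403, 0.001], [-0.403, -0.915, -0.002], [0.002, 0.002, -1.0]]
ft_force: [-4.0, -7.1, 11.5]
grip_width: 0.013
gripper_force: 39.8
```

View pics/w5.png

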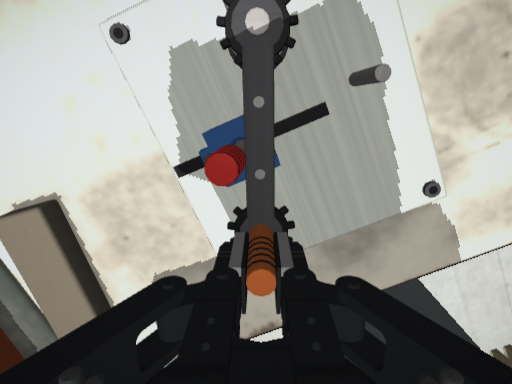

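The view shows the arm right beside the red cap at (225,167), with the fingers on the post at (262,275), well clear of the pin. I'll press on in small steps until the force rises clearly.

```bash
cat > cap.py <<'E'
from rig import *
from h import *
c=camera_params("wrist");p,d=get_image("wrist")
for e,s in blobs(p,(0,120,50),(4,255,255),(190,130,262,200),100)[1]: print("cap",e,s,ray(c,e,.092).round(4))
o=observe();t=o["tool_rot"][:,1];print("tangential",round(float(o["ft_force"]@t),1))
E
python3 cap.py
python3 -m creep '[{"jaw":1,"travel":[0.5,1.5,0],"roll":-0.015},{"jaw":1,"travel":[0.5,1.5,0],"roll":-0.015},{"jaw":1,"travel":[0.5,1.5,0],"roll":-0.015},{"jaw":1,"travel":[0.5,1.5,0],"roll":-0.015}]'
python3 cap.py
python3 -m creep '[{"jaw":1,"travel":[0.5,1.5,0],"roll":-0.015},{"jaw":1,"travel":[0.5,1.5,0],"roll":-0.015},{"jaw":1,"travel":[0.5,1.5,0],"roll":-0.015},{"jaw":1,"travel":[0.5,1.5,0],"roll":-0.015}]'
python3 cap.py
```

```text
cap [224.8, 165.1] [204, 145, 42, 41, 1232] [0.5141 0.0548 0.092 ]
tangential 8.5
time_s: 13.65
position: [0.4661, 0.0613, 0.2519]
tool_rot: [[0.909, -0.416, 0.001], [-0.416, -0.909, -0.003], [0.002, 0.002, -1.0]]
ft_force: [-3.6, -9.5, 11.9]
grip_width: 0.0126
gripper_force: 39.9
cap [223.8, 165.6] [203, 146, 42, 41, 1250] [0.5145 0.0556 0.092 ]
tangential 11.7
time_s: 14.1
position: [0.4665, 0.0624, 0.2519]
tool_rot: [[0.903, -0.43, 0.0], [-0.43, -0.903, -0.004], [0.002, 0.004, -1.0]]
ft_force: [-6.3, -13.5, 12.5]
grip_width: 0.0132
gripper_force: 40.1
cap [223.0, 166.1] [202, 147, 43, 40, 1259] [0.5148 0.0563 0.092 ]
tangential 15.6
```

```bash
python3 -m creep '[{"jaw":1,"travel":[0,0,0],"roll":0},{"jaw":1,"travel":[0,0,0],"roll":0},{"jaw":1,"travel":[0,0,0],"roll":0},{"jaw":1,"travel":[0,0,0],"roll":0},{"jaw":1,"travel":[0,0,0],"roll":0},{"jaw":1,"travel":[0,0,0],"roll":0},{"jaw":1,"travel":[0,0,0],"roll":0},{"jaw":1,"travel":[0,0,0],"roll":0}]'
python3 cap.py
python3 - <<'E'
from rig import *
o=observe();print(abs(o["qvel"]).max())
p,d=get_image("wrist");print(d[163:168,220:226].mean())
import numpy as np
c=camera_params("wrist");z=float(np.median(d[163:168,220:226]));print((c["extrinsics"]@np.r_[np.linalg.solve(c["mtx"],[223*z,166*z,z]),1])[:3])
E
```

```text
time_s: 14.95
position: [0.4665, 0.0624, 0.2519]
tool_rot: [[0.903, -0.43, 0.0], [-0.43, -0.903, -0.004], [0.002, 0.004, -1.0]]
ft_force: [-5.2, -13.6, 12.6]
grip_width: 0.0126
gripper_force: 40.0
cap [223.0, 166.1] [202, 147, 43, 40, 1259] [0.5148 0.0563 0.092 ]
tangential 15.4
0.1149342663348923
0.1314276
[0.51491885 0.0561249  0.09261052]
```

The arm is steady and pressing, with the cap top at 0.0926 m, so the pin is still home. I'm handing the job in.

```bash
python3 -c "from rig import *; print(close_job())"
```

```text
the job is handed in; nothing more can be done
None
```

The job is handed in: the red-capped pin is fully home in the bore and was released while the cage arm rested back, and the gripper now holds the arm still against it by the orange post, with the fingers clear of the pin (about 15 s of the 64 s used).

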